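# Nest the matching glass paperweight for engraving

### The job

The amber sample standing on the white card shows which paperweight is wanted next. Take the green blank of the same shape from the blue tray, set it upright on the grey bed of the engraving nest a little short of the three steel posts, then gently nudge it along the bed until it is fully home, touching all three posts, and let go. Leave the other blanks, the samples, the cup and the pliers where they are.

Things in the scene. Friction and masses are not known exactly. Their poses are not given: they have to be found in the camera images.
- dome_center (a point): Opaque green glass paperweight blank (dome shape), standing in one bay of the blue tray, upright: round drum 62 mm diameter and 28 mm tall, topped by a smooth full-width dome; 46 mm tall in all, about 240 g. The point is on its axis, half-way up (23 mm above its underside); z is its upright axis.
- step_center (a point): Opaque green glass paperweight blank (step shape), standing in one bay of the blue tray, upright: round drum 62 mm diameter and 28 mm tall, with a small 28 mm diameter round button, 18 mm tall, on top; 46 mm tall in all, about 240 g. The point is on its axis, half-way up (23 mm above its underside); z is its upright axis.
- ridge_center (a point): Opaque green glass paperweight blank (ridge shape), standing in one bay of the blue tray, upright: round drum 62 mm diameter and 28 mm tall, with a straight ridge across the top, 56 mm long, 13 mm wide and 18 mm tall; 46 mm tall in all, about 240 g. The point is on its axis, half-way up (23 mm above its underside); z is its upright axis, x runs along the ridge.
- sample_dome_center (a point): Opaque amber glass paperweight sample (dome shape), standing either on the white card (the one to match) or on the dark wooden board (not wanted), upright: round drum 62 mm diameter and 28 mm tall, topped by a smooth full-width dome; 46 mm tall in all, about 240 g. The point is on its axis, half-way up (23 mm above its underside); z is its upright axis.
- sample_step_center (a point): Opaque amber glass paperweight sample (step shape), standing either on the white card (the one to match) or on the dark wooden board (not wanted), upright: round drum 62 mm diameter and 28 mm tall, with a small 28 mm diameter round button, 18 mm tall, on top; 46 mm tall in all, about 240 g. The point is on its axis, half-way up (23 mm above its underside); z is its upright axis.
- sample_ridge_center (a point): Opaque amber glass paperweight sample (ridge shape), standing either on the white card (the one to match) or on the dark wooden board (not wanted), upright: round drum 62 mm diameter and 28 mm tall, with a straight ridge across the top, 56 mm long, 13 mm wide and 18 mm tall; 46 mm tall in all, about 240 g. The point is on its axis, half-way up (23 mm above its underside); z is its upright axis, x runs along the ridge.
- card_top (a point): Middle of the top of the white sample card, a fixed square 120 x 120 mm and 4 mm thick; exactly one sample stands on it, within 15 mm of this point.
- nest_home (a point): Where the centre (half-way up, 23 mm above the bed) of a blank lies when it touches all three posts of the nest. Axes are the nest's: z up, x from the open mouth towards the middle post. The bed lies 23 mm below this point.
- nest: Engraving nest, fixed: flat grey bed 195 mm (along its x) by 160 mm (y) and 10 mm thick, with three upright steel posts, 20 mm diameter and standing 32 mm above the bed, 41 mm from the nest's centre at 0 and 60 degrees either side of its +x axis, so that a 62 mm round blank touches all three at once. The -x side is the open mouth: the bed runs 120 mm from the centre that way and 75 mm the other way. Origin on the table, directly below the home point; z up.
- posts: The three steel posts of the nest (fixed to its bed); origin and axes are the same as the nest's.
- tray: Blue fixed tray, 135 mm (x) by 360 mm (y), floor 4 mm thick, lip and two dividers to 10 mm above the table: three bays in a row along y, one green blank about the middle of each (bay middles 118 mm apart). Origin under its centre.
- cup_center (a point): Clear plastic cup, empty, 72 mm diameter at the rim and 95 mm tall, standing on the table; a bystander. The point is on its axis, 47 mm up.
- pliers_center (a point): Black-handled pliers lying on the table, 140 mm long, 60 mm wide, 14 mm high; a bystander. The point is at the pivot, 7 mm up; x runs to the jaws.
Things that resemble listed ones, but are neither listed nor needed, are in the scene too. What is shaped like the part that bears ridge_center but pink or purple is not meant. Of the things that look like the part that bears card_top, the middle-sized one is meant.

How it is judged (in metres and radians):
On the way:
1. the matching blank stands upright on the bed of the nest, short of the posts (6 to 100 mm from home) (((horizontal distance between sample_dome_center and card_top below 0.05 m and z of dome_center in the frame of nest_home between -0.003 and 0.003 m and angle between dome_center's own z axis and vertical below 0.06 rad and horizontal distance between dome_center and nest_home between 0.006 and 0.1 m) or (horizontal distance between sample_step_center and card_top below 0.05 m and z of step_center in the frame of nest_home between -0.003 and 0.003 m and angle between step_center's own z axis and vertical below 0.06 rad and horizontal distance between step_center and nest_home between 0.006 and 0.1 m) or (horizontal distance between sample_ridge_center and card_top below 0.05 m and z of ridge_center in the frame of nest_home between -0.003 and 0.003 m and angle between ridge_center's own z axis and vertical below 0.06 rad and horizontal distance between ridge_center and nest_home between 0.006 and 0.1 m))), for 0.1 s.
At the end, for the whole second after the job is handed in: The green blank of the same shape as the sample on the card stands upright (within 0.06 rad) on the bed (height within 3 mm), its axis within 2 mm of the home point where it touches all three posts, at rest; the other two blanks are within 30 mm of where they began (((horizontal distance between sample_dome_center and card_top below 0.05 m and z of dome_center in the frame of nest_home between -0.003 and 0.003 m and angle between dome_center's own z axis and vertical below 0.06 rad and horizontal distance between dome_center and nest_home below 0.002 m and linear speed of blank_dome below 0.01 m/s and distance of each of step_center, ridge_center from where it was at the start of the episode below 0.03 m) or (horizontal distance between sample_step_center and card_top below 0.05 m and z of step_center in the frame of nest_home between -0.003 and 0.003 m and angle between step_center's own z axis and vertical below 0.06 rad and horizontal distance between step_center and nest_home below 0.002 m and linear speed of blank_step below 0.01 m/s and distance of each of dome_center, ridge_center from where it was at the start of the episode below 0.03 m) or (horizontal distance between sample_ridge_center and card_top below 0.05 m and z of ridge_center in the frame of nest_home between -0.003 and 0.003 m and angle between ridge_center's own z axis and vertical below 0.06 rad and horizontal distance between ridge_center and nest_home below 0.002 m and linear speed of blank_ridge below 0.01 m/s and distance of each of dome_center, step_center from where it was at the start of the episode below 0.03 m))).
It fails at once if a blank is driven against the posts with more than 80 N (contact force between any of blank_dome, blank_step, blank_ridge and posts above 80 N).
It fails at once if a blank is dropped or slammed on the nest (more than 150 N) (contact force between any of blank_dome, blank_step, blank_ridge and nest above 150 N).
It fails at once if a sample, the cup or the pliers is moved more than 25 mm (distance of any of sample_dome_center, sample_step_center, sample_ridge_center, cup_center, pliers_center from where it was at the start of the episode above 0.025 m).
It also fails if it takes over 54 s, if anything falls off the work surface, if the arm or the gripper's body presses on something with over 40 N, if the wrist force passes 120 N, or if a joint passes its speed limit or range.

### The arm

A 6-joint arm with a two-finger parallel gripper is mounted at the origin on the work surface. World frame = base frame: x ahead of the robot, y to its left, z up, the work surface at z = 0. Lengths are in m, angles in degrees, forces in N, time in s.
With the tool pointing down it reaches from about 0.35 to 0.875 m from the base axis. Payload 4.2 kg.
Tool frame: the origin (TCP) lies midway between the tips of the shut fingers; the grasp point (between the pads) lies 19 mm behind it; z points along the fingers, y is the line along which they close (so a half turn about z gives the same grasp; the last joint's range is limited). The gripper opens to 87 mm and grips with 3 to 60 N. Pads are 19 mm wide; open, the fingers measure 117 mm over their backs; the gripper's body (75 mm by 190 mm) begins 51 mm behind the grasp point.
Start: joints at [81.681, 22.042, 0.453, 0, -68.411, -14.817], TCP at [0.246, 0.575, 0.223] pointing down, gripper open.
Joint ranges: [-179.83, 179.83], [-69.29, 118.12], [-61.27, 80.66], [-181.25, 117.63], [-171.15, -9.14], [-177.46, 177.46]. Speed limits (degrees/s): [159.86, 159.86, 180, 180, 180, 180].

### API

Orientations are given as a 3x3 rotation matrix whose columns are the frame's x, y, z axes.
In Python, from station import sense, capture, camera_params, finish_job gives the robot as it stands.
- The arm moves only by the tool drive_tool, never from a script. Its argument "rows" is a list of rows, each an object of numbers: "tx", "ty", "tz": the shift along the tool's x, y, z in cm; "ax", "ay", "az": the turn, a rotation vector about the tool's x, y, z in rad; "claw": the finger opening in cm, from 0 to 8.7. In form: [{"tx": .., "ty": .., "tz": .., "ax": .., "ay": .., "az": .., "claw": ..}, ...]. A call has 1 to 10 rows; each row shifts and turns the commanded pose from where the row before left it, along the tool's axes as they then stand; what a row does not reach is not made up. A row lasts 1/12 s, in which the tool goes at most 41.7 mm and 7.16 degrees, less where a joint would pass 70% of its speed; a pose out of reach is approached as far as the arm can. A call with a gripper value outside its range is refused whole. The fingers move at their own pace and stop on an object; the grip force is fixed at half the most. Time passes only in rows, so rows that do not move let the fingers close. It gives the time, the measured TCP pose, the force, the opening and the grip force at its end, in the units of the state.
- sense(): the state, without advancing time (a new reading comes with each control period).
- capture(name): name is "side" or "top"; returns (picture, depth): 480x640x3 uint8, red, green, blue; 480x640 float32, m along the optical axis (not along the pixel's ray), 0 where there is no reading.
- camera_params(name): a dict with "intrinsics" (3x3 intrinsics, pixels), "R" (3x3) and "t" (3): a world point X has camera coordinates R X + t. Camera axes: x right, y down, z forward; pixel columns grow to the right and rows downward; lengths in m; the calibration is good to about 2 mm. A picture is of the moment at which its call begins. camera_params takes no time and is no camera call.
- finish_job(): hands the job in; it is judged then, once.
The state is a dict: "time_s": time; "joints": joint angles; "joint_velocities": joint speeds; "effort": joint torques, N m; "tcp_pos": TCP position; "ee_rot": TCP orientation; "wrist_force": force on the tool from outside, world axes, zero at the start; "moment": the same for the moment, N m; "gripper_width": opening from 0.0 (shut) to 1.0 (fully open); "gripper_force": force on a finger pad.
Only numpy, scipy, OpenCV 4.12 (cv2) and the standard library are available. Lean on these libraries where they do the work, as an engineer would, in place of code of your own. Each camera call takes 0.05 s, during which the arm holds its last target. There are 200 camera calls.

## Working session

There is one attempt and no reset: what is moved stays moved. The work goes in short steps, Python scripts to look and compute and a tool call to move; the robot and the scene stay as the last step left them, time stands still between calls to the robot, and variables do not carry over. Pictures are saved under pics/ and viewed, at most 10 in all, crops included, and the job is handed in when it is done.

Besides the shell and the picture viewer there is one more tool, called after ">>>" in YAML: its name, and indented under it one key for each argument. drive_tool: Moves the arm, as the interface text tells. Its arguments: {"type":"object","properties":{"rows":{"type":"array"}},"required":["rows"]}

```bash
mkdir -p pics; cat > h.py <<'E'
import numpy as np, cv2
from station import *
def grab(name, tag):
    im,d=capture(name); cv2.imwrite(f'pics/{tag}.png',im[:,:,::-1]); np.savez(f'{tag}.npz',im=im,d=d); return im,d
def cam(name):
    p=camera_params(name); return [np.array(p[k]) for k in("intrinsics","R","t")]
def ray(name,u,v,z):
    K,R,t=cam(name); d=R.T@np.linalg.solve(K,[u,v,1]); c=-R.T@t; return c+d*(z-c[2])/d[2]
def cloud(name,d):
    K,R,t=cam(name); v,u=np.mgrid[:480,:640]; P=np.stack([(u-K[0,2])/K[0,0]*d,(v-K[1,2])/K[1,1]*d,d],-1); return (P-t)@R
E
python3 - <<'E'
from h import *
for n in('top','side'):
    grab(n,n+'0'); K,R,t=cam(n); print(n,K.round(1).tolist(),(-R.T@t).round(3),R.round(3).tolist())
print(sense())
E
```

```text
top [[441.9, 0.0, 328.5], [0.0, 441.9, 238.5], [0.0, 0.0, 1.0]] [0.444 0.062 1.13 ] [[-0.021, -1.0, 0.001], [-0.993, 0.021, -0.117], [0.117, -0.004, -0.993]]
side [[549.1, 0.0, 321.1], [0.0, 549.1, 241.2], [0.0, 0.0, 1.0]] [-0.049 -0.621  0.852] [[0.74, -0.673, -0.005], [-0.442, -0.481, -0.757], [0.507, 0.563, -0.653]]
{'time_s': 0.1, 'joints': array([ 8.16820440e+01,  2.20867813e+01,  3.87511682e-01, -2.51440852e-02,
       -6.84097040e+01, -1.48193904e+01]), 'joint_velocities': array([ 0.00881084, -0.10982328,  0.18987634,  0.18598081,  0.00507529,
        0.0205161 ]), 'effort': array([-2.09180230e-04, -3.91691101e+01,  1.87934875e+01,  4.23188791e+00,
        1.34484668e-02, -7.39742791e-05]), 'tcp_pos': array([0.24533167, 0.57425934, 0.22156428]), 'ee_rot': array([[ 9.19501985e-01, -3.93084773e-01, -6.78907522e-04],
       [-3.93085348e-01, -9.19500183e-01, -1.82287594e-03],
       [ 9.22891836e-05,  1.94300664e-03, -9.99998108e-01]]), 'wrist_force': array([-0.80787706,  0.54868019,  0.96817718]), 'moment': array([-0.01960852,  0.0296784 ,  0.03627422]), 'gripper_force': 0.0, 'gripper_width': 1.0021137486940233}
```

View pics/top0.png

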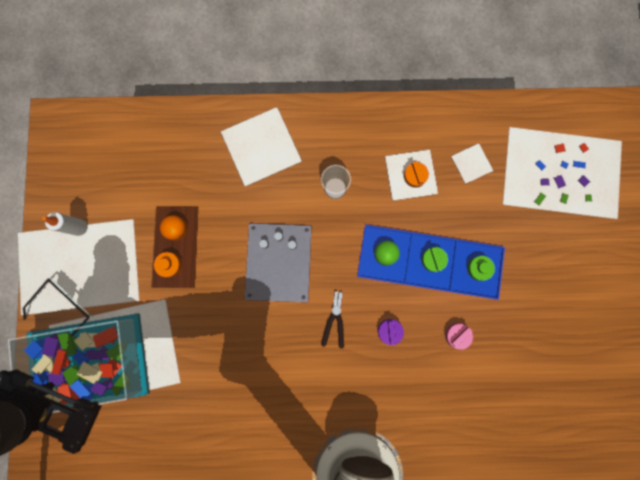

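View pics/side0.png

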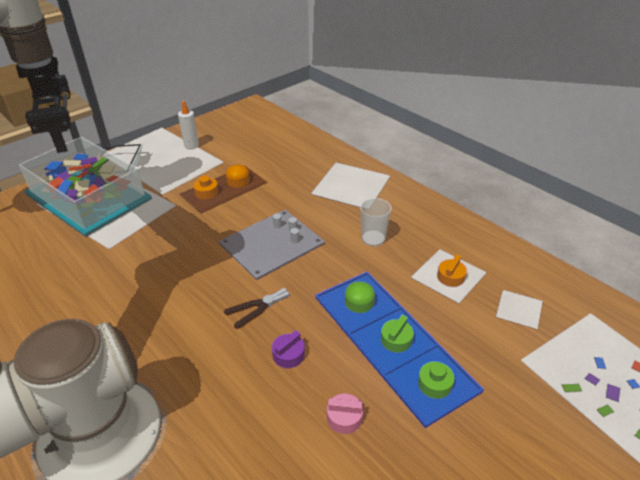

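The top view shows an amber ridge sample on the middle-sized white card at (416,174), so the ridge is wanted. Things that could be taken for it:
- Green ridge blank in the tray's middle bay (435,259): this is the one I choose.
- Green dome (387,252) and green step (483,267): wrong shape.
- Purple (391,331) and pink (460,336) ridges: excluded by colour.
- Amber ridge sample (416,174): a sample, not a blank.

The nest is at about (279,262), with its posts at (264,243), (279,236) and (292,243).

```bash
cat > m.py <<'E'
from h import *
import sys
def run():
    for n in('top','side'):
        f=np.load(n+'0.npz'); im,d=f['im'],f['d']; P=cloud(n,d)
        hsv=cv2.cvtColor(im,cv2.COLOR_RGB2HSV)
        g=cv2.inRange(hsv,(40,120,40),(75,255,255))
        # green ridge blank: pixels by depth height
        nn,l,s,c=cv2.connectedComponentsWithStats(g)
        for i in range(1,nn):
            if s[i,4]<250: continue
            q=P[l==i]; 
            zt=q[:,2].max(); top=q[q[:,2]>0.042]; dr=q[(q[:,2]>0.027)&(q[:,2]<0.036)]
            (x,y),_=cv2.minEnclosingCircle(top[:,:2].astype(np.float32))
            r=cv2.minAreaRect((top[:,:2]*1000).astype(np.float32))
            print(n,c[i].round(0),s[i,4],'zmax',zt.round(4),'topz',np.median(top[:,2]).round(4),'enc',round(x,4),round(y,4),'rect',np.round(r[0],1),np.round(r[1],1),round(r[2],1),'drum',np.median(dr,0).round(4) if len(dr) else None)
        # nest region
        B=P[...,:2]
        near=(abs(P[...,0]-.37)<.2)&(abs(P[...,1]-.18)<.14)
        bed=near&(hsv[...,1]<90)&(P[...,2]>0.005)&(P[...,2]<0.016)
        k,l,s,c=cv2.connectedComponentsWithStats(bed.astype(np.uint8)); i=1+s[1:,4].argmax()
        q=P[l==i]; r=cv2.minAreaRect((q[:,:2]*1000).astype(np.float32)); print(n,'bed z',np.median(q[:,2]).round(4),np.round(r[0],1),np.round(r[1],1),round(r[2],2))
        po=near&(hsv[...,1]<90)&(P[...,2]>0.037)&(P[...,2]<0.047)
        k,l,s,c=cv2.connectedComponentsWithStats(po.astype(np.uint8))
        for i in range(1,k):
            if s[i,4]>20: print(n,'post',c[i].round(1),s[i,4],P[l==i].mean(0).round(4),'ray',ray(n,*c[i],.042).round(4))
run()
f=np.load('side0.npz')['im'];t=np.load('top0.npz')['im']
a=cv2.resize(t[215:315,350:510],(640,400),interpolation=2);b=cv2.resize(t[220:310,240:320],(355,400),interpolation=2)
c=cv2.resize(f[270:420,310:490],(400,333));c2=np.zeros((200,400,3),np.uint8)
cv2.imwrite('pics/crop.png',cv2.resize(np.hstack([a,b]),(796,320))[:,:,::-1])
E
python3 m.py
```

```text
top [387. 253.] 431 zmax 1.1304 topz 0.0461 enc 0.4933 -0.0243 rect [506.4 -18.9] [ 51.6 197.9] 22.9 drum [ 0.5181 -0.0656  0.0338]
top [435. 259.] 467 zmax 1.1304 topz 0.0495 enc 0.4854 -0.0753 rect [487.4 -74.4] [ 55.1 285.5] 12.5 drum [ 0.5161 -0.1986  0.0315]
top [481. 268.] 489 zmax 1.1304 topz 0.0496 enc 0.4661 -0.137 rect [ 475.5 -136.1] [ 25.3 400.8] 5.4 drum [ 0.4912 -0.3158  0.0313]
top [ 67. 342.] 266 zmax 1.1304 topz 0.0712 enc 0.3979 0.3804 rect [374.9 377.2] [ 51.8 643. ] 7.8 drum None
top bed z 0.0095 [497.4 189. ] [160.4 151.4] 86.83
top post [263.2 243.7] 46 [0.5629 0.22   0.0413] ray [0.5628 0.2199 0.042 ]
top post [291.5 244.6] 49 [0.5592 0.1499 0.0413] ray [0.5592 0.1498 0.042 ]
side [359. 297.] 690 zmax 0.0506 topz 0.0458 enc 0.5336 -0.0913 rect [534.6 -90.1] [44.9 45.3] 17.9 drum [ 0.5153 -0.1065  0.0326]
side [397. 334.] 804 zmax 0.8521 topz 0.0479 enc 0.2461 -0.4091 rect [ 240.7 -401.3] [726.3  27.2] 35.0 drum [ 0.5144 -0.2159  0.0304]
side [436. 380.] 952 zmax 0.8521 topz 0.0481 enc 0.2293 -0.4699 rect [ 225.6 -462.9] [633.   26.9] 27.4 drum [ 0.4845 -0.3301  0.0305]
side bed z 0.0082 [498.1 186.3] [165.6 152.6] 86.71
side post [276.6 216.7] 30 [0.5637 0.2178 0.0399] ray [0.5621 0.2155 0.042 ]
side post [294.7 230.9] 39 [0.561  0.1476 0.04  ] ray [0.5594 0.1457 0.042 ]
```

View pics/crop.png

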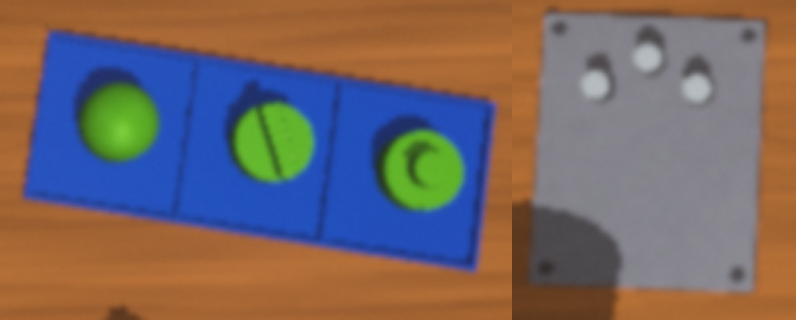

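The crop confirms the green ridge in the middle bay, and the three posts sit at the far (+x) end of the nest. Next I refine the numbers, leaving out pixels with no depth.

```bash
cat > m2.py <<'E'
from h import *
for n in('top','side'):
    f=np.load(n+'0.npz'); im,d=f['im'],f['d']; P=cloud(n,d); hsv=cv2.cvtColor(im,cv2.COLOR_RGB2HSV); ok=d>0
    g=(cv2.inRange(hsv,(40,120,20),(75,255,255))>0)
    k,l,s,c=cv2.connectedComponentsWithStats(g.astype(np.uint8))
    i=1+np.argmin(np.hypot(*(c[1:]-((435,259) if n=='top' else (397,334))).T))
    m=(l==i)&ok; z=P[...,2]
    t=m&(z>.044); q=P[t]; r=cv2.minAreaRect((q[:,:2]*1000).astype(np.float32)); e=np.linalg.eigh(np.cov(q[:,:2].T))[1][:,1]
    print(n,'ridge top',t.sum(),q.mean(0).round(4),np.round(r[0],1),np.round(r[1],1),'axis',e.round(3),np.degrees(np.arctan2(e[1],e[0])).round(1))
    dr=P[m&(z>.029)&(z<.036)]; (x,y),R=cv2.minEnclosingCircle((dr[:,:2]*1000).astype(np.float32)); print(n,'drum',len(dr),np.round((x,y,R),1),np.median(dr[:,2]))
    po=ok&(abs(P[...,0]-.5)<.13)&(abs(P[...,1]-.18)<.1)&(hsv[...,1]<90)&(z>0.035)&(z<0.047)
    k,l,s,c=cv2.connectedComponentsWithStats(po.astype(np.uint8))
    pp=[]
    for i in range(1,k):
        if s[i,4]>15:
            (x,y),R=cv2.minEnclosingCircle((P[l==i][:,:2]*1000).astype(np.float32)); rr=ray(n,*c[i],.042); pp.append(rr[:2]); print(n,'post',c[i].round(1),s[i,4],P[l==i].mean(0).round(4),'enc',np.round((x,y,R),1),'ray',rr.round(4))
    if len(pp)==3:
        pp=np.array(pp); o=pp[:,1].argsort(); a,b,c3=pp[o]  # right, mid, left
        x=(b-(a+c3)/2); yv=c3-a; print('sep',np.linalg.norm(x),np.linalg.norm(yv)); ax=np.array([yv[1],-yv[0]])/np.linalg.norm(yv)
        print('home',(pp.mean(0)-ax*.041*2/3).round(4),'axis deg',np.degrees(np.arctan2(ax[1],ax[0])).round(2))
E
python3 m2.py
```

```text
top ridge top 129 [ 0.5169 -0.2064  0.0494] [ 516.9 -207.1] [55.4 14.3] axis [-0.967 -0.256] -165.2
top drum 272 [ 516.8 -205.8   31. ] 0.03170622290203788
top post [277.8 235.7] 51 [0.5821 0.1837 0.0411] enc [582.1 183.5   9.9] ray [0.582  0.1836 0.042 ]
top post [263.1 243.3] 52 [0.5639 0.2201 0.0414] enc [563.7 220.8  10.1] ray [0.5638 0.22   0.042 ]
top post [291.5 244.5] 51 [0.5595 0.1499 0.0412] enc [559.5 150.    9.5] ray [0.5594 0.1498 0.042 ]
sep 0.020460864300806954 0.07034771884997867
home [0.5411 0.1862] axis deg -3.62
side ridge top 161 [ 0.5153 -0.2094  0.0479] [ 516.5 -208.8] [55.  13.8] axis [-0.968 -0.251] -165.5
side drum 359 [ 517.3 -208.9   30.9] 0.030719432800036663
side post [277.1 216.5] 42 [0.5653 0.2178 0.0395] enc [566.5 218.9  11.3] ray [0.5634 0.2152 0.042 ]
side post [292.6 220.6] 45 [0.5827 0.181  0.0392] enc [584.2 182.2  11.1] ray [0.5805 0.1782 0.042 ]
side post [294.8 231.1] 47 [0.5611 0.1474 0.0394] enc [562.3 148.4  10.6] ray [0.5592 0.1449 0.042 ]
sep 0.019339221156293336 0.07034163381599069
home [0.5404 0.1811] axis deg -3.41
```

Ridge blank at about (0.517, -0.207), with its top at 0.05 as expected. Nest home at about (0.541, 0.185), axis about -3.5°, and the post spacing checks out at 70 mm. Now I move over the tray.

>>> drive_tool:
  rows:
    - {"tx": 2.785, "ty": 3.055, "claw": 8.7}
    - {"tx": 2.785, "ty": 3.055, "claw": 8.7}
    - {"tx": 2.785, "ty": 3.055, "claw": 8.7}
    - {"tx": 2.785, "ty": 3.055, "claw": 8.7}
    - {"tx": 2.785, "ty": 3.055, "claw": 8.7}
    - {"tx": 2.785, "ty": 3.055, "claw": 8.7}
    - {"tx": 2.785, "ty": 3.055, "claw": 8.7}
    - {"tx": 2.785, "ty": 3.055, "claw": 8.7}
    - {"tx": 2.785, "ty": 3.055, "claw": 8.7}
    - {"tx": 2.785, "ty": 3.055, "claw": 8.7}

```text
invalid input at $.rows[0]: expected keys tx, ty, tz, ax, ay, az, claw
```

>>> drive_tool:
  rows:
    - {"tx": 2.785, "ty": 3.055, "claw": 8.7}
    - {"tx": 2.785, "ty": 3.055, "claw": 8.7}
    - {"tx": 2.785, "ty": 3.055, "claw": 8.7}
    - {"tx": 2.785, "ty": 3.055, "claw": 8.7}
    - {"tx": 2.785, "ty": 3.055, "claw": 8.7}
    - {"tx": 2.785, "ty": 3.055, "claw": 8.7}
    - {"tx": 2.785, "ty": 3.055, "claw": 8.7}
    - {"tx": 2.785, "ty": 3.055, "claw": 8.7}
    - {"tx": 2.785, "ty": 3.055, "claw": 8.7}
    - {"tx": 2.785, "ty": 3.055, "claw": 8.7}

```text
invalid input at $.rows[0]: expected keys tx, ty, tz, ax, ay, az, claw
```

>>> drive_tool:
  rows:
    - {"az": 0.12, "claw": 8.7}
    - {"az": 0.12, "claw": 8.7}
    - {"az": 0.12, "claw": 8.7}
    - {"az": 0.12, "claw": 8.7}
    - {"az": 0.12, "claw": 8.7}
    - {"az": 0.12, "claw": 8.7}
    - {"az": 0.12, "claw": 8.7}
    - {"az": 0.12, "claw": 8.7}
    - {"az": 0.12, "claw": 8.7}
    - {"az": 0.12, "claw": 8.7}

```text
invalid input at $.rows[0]: expected keys tx, ty, tz, ax, ay, az, claw
```

>>> drive_tool:
  rows:
    - {"az": 0.11, "claw": 8.7}
    - {"tz": 1, "claw": 8.7}
    - {"tz": 3, "claw": 8.7}
    - {"tz": 3, "claw": 8.7}
    - {"claw": 8.7}
    - {"claw": 8.7}
    - {"claw": 8.7}

```text
invalid input at $.rows[0]: expected keys tx, ty, tz, ax, ay, az, claw
```

```bash
python3 - <<'E'
from h import *
s=sense(); print(s['tcp_pos'],s['ee_rot'].round(4).tolist(),s['joints'].round(1),s['wrist_force'].round(2))
a,d=grab('side','s1'); b,_=grab('top','t1')
cv2.imwrite('pics/c1.png',np.hstack([cv2.resize(a[200:440,260:500],(400,400)),cv2.resize(b[190:310,370:490],(400,400))])[:,:,::-1])
E
```

```text
[0.24533167 0.57425934 0.22156428] [[0.9195, -0.3931, -0.0007], [-0.3931, -0.9195, -0.0018], [0.0001, 0.0019, -1.0]] [ 81.7  22.1   0.4  -0.  -68.4 -14.8] [-0.81  0.55  0.97]
```

View pics/c1.png

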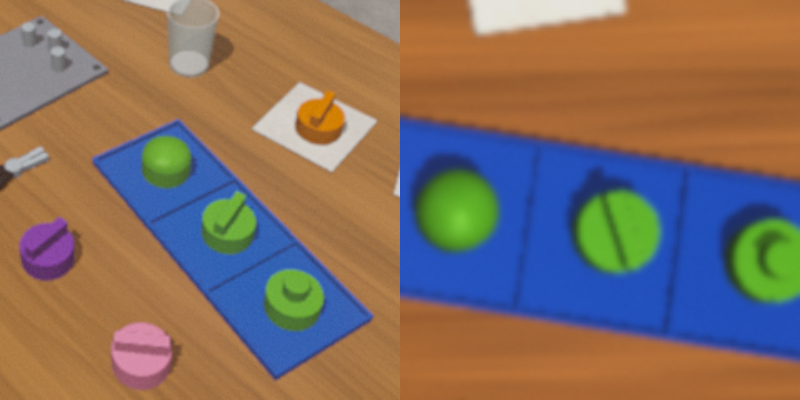

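The moves were refused because every row needs all the keys, so the arm has not moved. The crop again shows the green ridge in the middle bay, matching the amber ridge on the card. I'm resending with full rows.

>>> drive_tool:
  rows:
    - {"tx": 2.785, "ty": 3.055, "tz": 0, "ax": 0, "ay": 0, "az": 0, "claw": 8.7}
    - {"tx": 2.785, "ty": 3.055, "tz": 0, "ax": 0, "ay": 0, "az": 0, "claw": 8.7}
    - {"tx": 2.785, "ty": 3.055, "tz": 0, "ax": 0, "ay": 0, "az": 0, "claw": 8.7}
    - {"tx": 2.785, "ty": 3.055, "tz": 0, "ax": 0, "ay": 0, "az": 0, "claw": 8.7}
    - {"tx": 2.785, "ty": 3.055, "tz": 0, "ax": 0, "ay": 0, "az": 0, "claw": 8.7}
    - {"tx": 2.785, "ty": 3.055, "tz": 0, "ax": 0, "ay": 0, "az": 0, "claw": 8.7}
    - {"tx": 2.785, "ty": 3.055, "tz": 0, "ax": 0, "ay": 0, "az": 0, "claw": 8.7}
    - {"tx": 2.785, "ty": 3.055, "tz": 0, "ax": 0, "ay": 0, "az": 0, "claw": 8.7}
    - {"tx": 2.785, "ty": 3.055, "tz": 0, "ax": 0, "ay": 0, "az": 0, "claw": 8.7}
    - {"tx": 2.785, "ty": 3.055, "tz": 0, "ax": 0, "ay": 0, "az": 0, "claw": 8.7}

```text
time_s: 1.03
tcp_pos: [0.3816, 0.1824, 0.2228]
ee_rot: [[0.92, -0.392, 0.0], [-0.392, -0.92, 0.0], [0.0, -0.001, -1.0]]
wrist_force: [0.4, 0.2, 0.0]
gripper_width: 1.002
gripper_force: 0.0
```

>>> drive_tool:
  rows:
    - {"tx": 2.785, "ty": 3.055, "tz": 0, "ax": 0, "ay": 0, "az": 0, "claw": 8.7}
    - {"tx": 2.785, "ty": 3.055, "tz": 0, "ax": 0, "ay": 0, "az": 0, "claw": 8.7}
    - {"tx": 2.785, "ty": 3.055, "tz": 0, "ax": 0, "ay": 0, "az": 0, "claw": 8.7}
    - {"tx": 2.785, "ty": 3.055, "tz": 0, "ax": 0, "ay": 0, "az": 0, "claw": 8.7}
    - {"tx": 2.785, "ty": 3.055, "tz": 0, "ax": 0, "ay": 0, "az": 0, "claw": 8.7}
    - {"tx": 2.785, "ty": 3.055, "tz": 0, "ax": 0, "ay": 0, "az": 0, "claw": 8.7}
    - {"tx": 2.785, "ty": 3.055, "tz": 0, "ax": 0, "ay": 0, "az": 0, "claw": 8.7}
    - {"tx": 2.785, "ty": 3.055, "tz": 0, "ax": 0, "ay": 0, "az": 0, "claw": 8.7}
    - {"tx": 2.785, "ty": 3.055, "tz": 0, "ax": 0, "ay": 0, "az": 0, "claw": 8.7}
    - {"tx": 2.785, "ty": 3.055, "tz": 0, "ax": 0, "ay": 0, "az": 0, "claw": 8.7}

```text
time_s: 1.87
tcp_pos: [0.5178, -0.2082, 0.2224]
ee_rot: [[0.919, -0.393, -0.0], [-0.393, -0.919, 0.0], [-0.0, -0.0, -1.0]]
wrist_force: [1.3, 1.3, 1.1]
gripper_width: 0.998
gripper_force: 0.0
```

>>> drive_tool:
  rows:
    - {"tx": 0, "ty": 0, "tz": 0, "ax": 0, "ay": 0, "az": 0.12, "claw": 8.7}
    - {"tx": 0, "ty": 0, "tz": 0, "ax": 0, "ay": 0, "az": 0.12, "claw": 8.7}
    - {"tx": 0, "ty": 0, "tz": 0, "ax": 0, "ay": 0, "az": 0.12, "claw": 8.7}
    - {"tx": 0, "ty": 0, "tz": 0, "ax": 0, "ay": 0, "az": 0.12, "claw": 8.7}
    - {"tx": 0, "ty": 0, "tz": 0, "ax": 0, "ay": 0, "az": 0.12, "claw": 8.7}
    - {"tx": 0, "ty": 0, "tz": 0, "ax": 0, "ay": 0, "az": 0.12, "claw": 8.7}
    - {"tx": 0, "ty": 0, "tz": 0, "ax": 0, "ay": 0, "az": 0.12, "claw": 8.7}
    - {"tx": 0, "ty": 0, "tz": 0, "ax": 0, "ay": 0, "az": 0.12, "claw": 8.7}
    - {"tx": 0, "ty": 0, "tz": 0, "ax": 0, "ay": 0, "az": 0.12, "claw": 8.7}
    - {"tx": 0, "ty": 0, "tz": 0, "ax": 0, "ay": 0, "az": 0.12, "claw": 8.7}

```text
time_s: 2.7
tcp_pos: [0.5175, -0.2059, 0.2223]
ee_rot: [[-0.039, -0.999, -0.0], [-0.999, 0.039, 0.0], [-0.0, 0.0, -1.0]]
wrist_force: [-0.4, -1.5, 0.4]
gripper_width: 0.999
gripper_force: 0.0
```

>>> drive_tool:
  rows:
    - {"tx": 0, "ty": 0, "tz": 0, "ax": 0, "ay": 0, "az": 0.11, "claw": 8.7}
    - {"tx": 0, "ty": 0, "tz": 3, "ax": 0, "ay": 0, "az": 0, "claw": 8.7}
    - {"tx": 0, "ty": 0, "tz": 4, "ax": 0, "ay": 0, "az": 0, "claw": 8.7}
    - {"tx": 0, "ty": 0, "tz": 4, "ax": 0, "ay": 0, "az": 0, "claw": 8.7}
    - {"tx": 0, "ty": 0, "tz": 2, "ax": 0, "ay": 0, "az": 0, "claw": 8.7}
    - {"tx": 0, "ty": 0, "tz": 0, "ax": 0, "ay": 0, "az": 0, "claw": 8.7}
    - {"tx": 0, "ty": 0, "tz": 0, "ax": 0, "ay": 0, "az": 0, "claw": 8.7}
    - {"tx": 0, "ty": 0, "tz": 0, "ax": 0, "ay": 0, "az": 0, "claw": 8.7}

```text
time_s: 3.37
tcp_pos: [0.5192, -0.2063, 0.0942]
ee_rot: [[-0.142, -0.99, 0.003], [-0.99, 0.142, -0.001], [0.001, -0.003, -1.0]]
wrist_force: [0.9, 0.1, 0.5]
gripper_width: 1.0
gripper_force: 0.0
```

```bash
python3 - <<'E'
from h import *
s=sense(); print(s['tcp_pos'],s['ee_rot'].round(4).tolist(),s['joints'].round(1),s['wrist_force'].round(2))
a,d=grab('side','s2'); b,_=grab('top','t2')
cv2.imwrite('pics/c2.png',np.hstack([cv2.resize(a[230:430,290:490],(400,400)),cv2.resize(b[190:310,370:490],(400,400))])[:,:,::-1])
E
```

```text
[ 0.51918821 -0.20632584  0.09423736] [[-0.1418, -0.9899, 0.003], [-0.9899, 0.1418, -0.001], [0.0006, -0.0031, -1.0]] [ -5.   22.8 -18.9   0.1 -48.1  -3.2] [0.95 0.12 0.51]
```

View pics/c2.png

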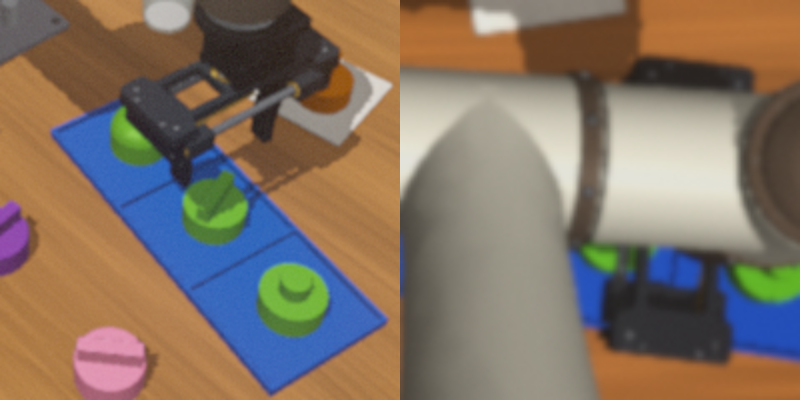

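The gripper straddles the ridge blank, fingers on either side along the tray's short direction, and the tray lips are clear. I lower and grip.

>>> drive_tool:
  rows:
    - {"tx": 0, "ty": 0.2, "tz": 2.5, "ax": 0, "ay": 0, "az": 0, "claw": 8.7}
    - {"tx": 0, "ty": 0, "tz": 2.5, "ax": 0, "ay": 0, "az": 0, "claw": 8.7}
    - {"tx": 0, "ty": 0, "tz": 2.0, "ax": 0, "ay": 0, "az": 0, "claw": 8.7}
    - {"tx": 0, "ty": 0, "tz": 1.2, "ax": 0, "ay": 0, "az": 0, "claw": 8.7}
    - {"tx": 0, "ty": 0, "tz": 0, "ax": 0, "ay": 0, "az": 0, "claw": 8.7}
    - {"tx": 0, "ty": 0, "tz": 0, "ax": 0, "ay": 0, "az": 0, "claw": 8.7}
    - {"tx": 0, "ty": 0, "tz": 0, "ax": 0, "ay": 0, "az": 0, "claw": 8.7}

```text
time_s: 4.05
tcp_pos: [0.5172, -0.2059, 0.0124]
ee_rot: [[-0.142, -0.99, 0.004], [-0.99, 0.142, -0.001], [0.0, -0.004, -1.0]]
wrist_force: [0.4, -0.1, 0.1]
gripper_width: 0.999
gripper_force: 0.0
```

>>> drive_tool:
  rows:
    - {"tx": 0, "ty": 0, "tz": 0, "ax": 0, "ay": 0, "az": 0, "claw": 7}
    - {"tx": 0, "ty": 0, "tz": 0, "ax": 0, "ay": 0, "az": 0, "claw": 6.5}
    - {"tx": 0, "ty": 0, "tz": 0, "ax": 0, "ay": 0, "az": 0, "claw": 5.5}
    - {"tx": 0, "ty": 0, "tz": 0, "ax": 0, "ay": 0, "az": 0, "claw": 5.5}
    - {"tx": 0, "ty": 0, "tz": 0, "ax": 0, "ay": 0, "az": 0, "claw": 5.5}
    - {"tx": 0, "ty": 0, "tz": 0, "ax": 0, "ay": 0, "az": 0, "claw": 5.5}
    - {"tx": 0, "ty": 0, "tz": 0, "ax": 0, "ay": 0, "az": 0, "claw": 5.5}
    - {"tx": 0, "ty": 0, "tz": 0, "ax": 0, "ay": 0, "az": 0, "claw": 5.5}

```text
time_s: 4.72
tcp_pos: [0.5162, -0.2058, 0.011]
ee_rot: [[-0.142, -0.99, 0.001], [-0.99, 0.142, -0.0], [0.0, -0.001, -1.0]]
wrist_force: [0.4, 1.3, 2.9]
gripper_width: 0.703
gripper_force: 30.0
```

Gripped at 61 mm with 30 N. I lift and carry it.

>>> drive_tool:
  rows:
    - {"tx": 0, "ty": 0, "tz": -0.5, "ax": 0, "ay": 0, "az": 0, "claw": 5.5}
    - {"tx": 0, "ty": 0, "tz": -1.5, "ax": 0, "ay": 0, "az": 0, "claw": 5.5}
    - {"tx": 0, "ty": 0, "tz": -2.5, "ax": 0, "ay": 0, "az": 0, "claw": 5.5}
    - {"tx": 0, "ty": 0, "tz": -2.5, "ax": 0, "ay": 0, "az": 0, "claw": 5.5}
    - {"tx": 0, "ty": 0, "tz": -2.5, "ax": 0, "ay": 0, "az": 0, "claw": 5.5}
    - {"tx": 0, "ty": 0, "tz": -2.0, "ax": 0, "ay": 0, "az": 0, "claw": 5.5}
    - {"tx": 0, "ty": 0, "tz": -0.5, "ax": 0, "ay": 0, "az": 0, "claw": 5.5}
    - {"tx": 0, "ty": 0, "tz": 0, "ax": 0, "ay": 0, "az": 0, "claw": 5.5}

```text
time_s: 5.38
tcp_pos: [0.5161, -0.2057, 0.1316]
ee_rot: [[-0.143, -0.99, 0.002], [-0.99, 0.143, 0.0], [-0.0, -0.002, -1.0]]
wrist_force: [-0.7, 0.1, -2.6]
gripper_width: 0.708
gripper_force: 30.0
```

>>> drive_tool:
  rows:
    - {"tx": -2, "ty": 0.4, "tz": 0, "ax": 0, "ay": 0, "az": 0, "claw": 5.5}
    - {"tx": -3, "ty": 0.6, "tz": 0, "ax": 0, "ay": 0, "az": 0, "claw": 5.5}
    - {"tx": -3, "ty": 0.6, "tz": 0, "ax": 0, "ay": 0, "az": 0, "claw": 5.5}
    - {"tx": -3, "ty": 0.6, "tz": 0, "ax": 0, "ay": 0, "az": 0, "claw": 5.5}
    - {"tx": -3, "ty": 0.6, "tz": 0, "ax": 0, "ay": 0, "az": 0, "claw": 5.5}
    - {"tx": -3, "ty": 0.6, "tz": 0, "ax": 0, "ay": 0, "az": 0, "claw": 5.5}
    - {"tx": -3, "ty": 0.6, "tz": 0, "ax": 0, "ay": 0, "az": 0, "claw": 5.5}
    - {"tx": -3, "ty": 0.6, "tz": 0, "ax": 0, "ay": 0, "az": 0, "claw": 5.5}
    - {"tx": -3, "ty": 0.6, "tz": 0, "ax": 0, "ay": 0, "az": 0, "claw": 5.5}
    - {"tx": -3, "ty": 0.6, "tz": 0, "ax": 0, "ay": 0, "az": 0, "claw": 5.5}

```text
time_s: 6.22
tcp_pos: [0.4977, 0.0905, 0.1283]
ee_rot: [[-0.143, -0.99, -0.005], [-0.99, 0.143, -0.002], [0.002, 0.004, -1.0]]
wrist_force: [0.5, -0.3, -2.1]
gripper_width: 0.705
gripper_force: 30.0
```

>>> drive_tool:
  rows:
    - {"tx": -3, "ty": 0.6, "tz": 0, "ax": 0, "ay": 0, "az": 0, "claw": 5.5}
    - {"tx": -3, "ty": 0.6, "tz": 0, "ax": 0, "ay": 0, "az": 0, "claw": 5.5}
    - {"tx": -2.5, "ty": 0.5, "tz": 0, "ax": 0, "ay": 0, "az": 0, "claw": 5.5}
    - {"tx": -1.2, "ty": 0.1, "tz": 0, "ax": 0, "ay": 0, "az": 0, "claw": 5.5}
    - {"tx": 0, "ty": 0, "tz": 0, "ax": 0, "ay": 0, "az": -0.042, "claw": 5.5}
    - {"tx": 0, "ty": 0, "tz": 2, "ax": 0, "ay": 0, "az": -0.04, "claw": 5.5}
    - {"tx": 0, "ty": 0, "tz": 2, "ax": 0, "ay": 0, "az": 0, "claw": 5.5}
    - {"tx": 0, "ty": 0, "tz": 1, "ax": 0, "ay": 0, "az": 0, "claw": 5.5}
    - {"tx": 0, "ty": 0, "tz": 0, "ax": 0, "ay": 0, "az": 0, "claw": 5.5}
    - {"tx": 0, "ty": 0, "tz": 0, "ax": 0, "ay": 0, "az": 0, "claw": 5.5}

```text
time_s: 7.05
tcp_pos: [0.4952, 0.1874, 0.0795]
ee_rot: [[-0.061, -0.998, -0.002], [-0.998, 0.061, -0.002], [0.002, 0.002, -1.0]]
wrist_force: [-0.3, 0.4, -1.1]
gripper_width: 0.707
gripper_force: 30.0
```

```bash
python3 - <<'E'
from h import *
s=sense(); print(s['tcp_pos'],s['ee_rot'].round(4).tolist(),s['wrist_force'].round(2),s['gripper_width']*87)
a,d=grab('side','s3'); P=cloud('side',d); hsv=cv2.cvtColor(a,cv2.COLOR_RGB2HSV)
g=(cv2.inRange(hsv,(40,120,20),(75,255,255))>0)&(d>0)&(abs(P[...,1]-.188)<.06)&(abs(P[...,0]-.5)<.06)
q=P[g]; print(len(q),q.min(0),q.max(0))
cv2.imwrite('pics/c3.png',cv2.resize(a[120:320,180:380],(500,500))[:,:,::-1])
E
```

```text
[0.49518155 0.18737358 0.07950791] [[-0.0613, -0.9981, -0.0023], [-0.9981, 0.0613, -0.0021], [0.0022, 0.0021, -1.0]] [-0.28  0.4  -1.06] 61.46559246958378
578 [0.44923323 0.15067746 0.07276311] [0.52868423 0.21205429 0.1568233 ]
```

View pics/c3.png

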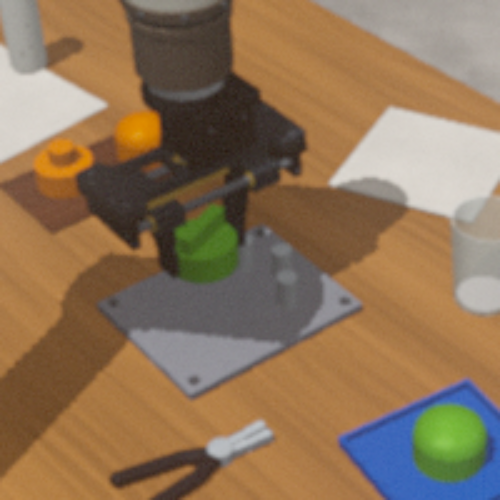

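The blank hangs upright over the bed, short of the posts. I lower it gently.

>>> drive_tool:
  rows:
    - {"tx": 0, "ty": 0, "tz": 1.5, "ax": 0, "ay": 0, "az": 0, "claw": 5.5}
    - {"tx": 0, "ty": 0, "tz": 2, "ax": 0, "ay": 0, "az": 0, "claw": 5.5}
    - {"tx": 0, "ty": 0, "tz": 1.5, "ax": 0, "ay": 0, "az": 0, "claw": 5.5}
    - {"tx": 0, "ty": 0, "tz": 0.5, "ax": 0, "ay": 0, "az": 0, "claw": 5.5}
    - {"tx": 0, "ty": 0, "tz": 0.3, "ax": 0, "ay": 0, "az": 0, "claw": 5.5}
    - {"tx": 0, "ty": 0, "tz": 0, "ax": 0, "ay": 0, "az": 0, "claw": 5.5}
    - {"tx": 0, "ty": 0, "tz": 0, "ax": 0, "ay": 0, "az": 0, "claw": 5.5}
    - {"tx": 0, "ty": 0, "tz": 0, "ax": 0, "ay": 0, "az": 0, "claw": 5.5}

```text
time_s: 7.77
tcp_pos: [0.4964, 0.1887, 0.0237]
ee_rot: [[-0.061, -0.998, 0.002], [-0.998, 0.061, 0.001], [-0.001, -0.002, -1.0]]
wrist_force: [-0.2, -0.1, -1.8]
gripper_width: 0.706
gripper_force: 30.0
```

>>> drive_tool:
  rows:
    - {"tx": 0, "ty": 0, "tz": 0.1, "ax": 0, "ay": 0, "az": 0, "claw": 5.5}
    - {"tx": 0, "ty": 0, "tz": 0.1, "ax": 0, "ay": 0, "az": 0, "claw": 5.5}
    - {"tx": 0, "ty": 0, "tz": 0, "ax": 0, "ay": 0, "az": 0, "claw": 5.5}
    - {"tx": 0, "ty": 0, "tz": 0, "ax": 0, "ay": 0, "az": 0, "claw": 5.5}

```text
time_s: 8.1
tcp_pos: [0.4956, 0.1882, 0.0206]
ee_rot: [[-0.061, -0.998, 0.0], [-0.998, 0.061, 0.0], [-0.0, -0.0, -1.0]]
wrist_force: [0.3, 0.1, -2.0]
gripper_width: 0.705
gripper_force: 30.0
```

>>> drive_tool:
  rows:
    - {"tx": 0, "ty": 0, "tz": 0.1, "ax": 0, "ay": 0, "az": 0, "claw": 5.5}
    - {"tx": 0, "ty": 0, "tz": 0.1, "ax": 0, "ay": 0, "az": 0, "claw": 5.5}
    - {"tx": 0, "ty": 0, "tz": 0.1, "ax": 0, "ay": 0, "az": 0, "claw": 5.5}
    - {"tx": 0, "ty": 0, "tz": 0, "ax": 0, "ay": 0, "az": 0, "claw": 5.5}
    - {"tx": 0, "ty": 0, "tz": 0, "ax": 0, "ay": 0, "az": 0, "claw": 5.5}

```text
time_s: 8.52
tcp_pos: [0.4955, 0.1881, 0.0174]
ee_rot: [[-0.061, -0.998, -0.0], [-0.998, 0.061, -0.0], [0.0, 0.0, -1.0]]
wrist_force: [-0.5, 0.1, -2.3]
gripper_width: 0.707
gripper_force: 30.0
```

>>> drive_tool:
  rows:
    - {"tx": 0, "ty": 0, "tz": 0.05, "ax": 0, "ay": 0, "az": 0, "claw": 5.5}
    - {"tx": 0, "ty": 0, "tz": 0.05, "ax": 0, "ay": 0, "az": 0, "claw": 5.5}
    - {"tx": 0, "ty": 0, "tz": 0, "ax": 0, "ay": 0, "az": 0, "claw": 5.5}
    - {"tx": 0, "ty": 0, "tz": 0, "ax": 0, "ay": 0, "az": 0, "claw": 5.5}

```text
time_s: 8.85
tcp_pos: [0.4957, 0.1882, 0.017]
ee_rot: [[-0.061, -0.998, 0.0], [-0.998, 0.061, 0.0], [-0.0, -0.0, -1.0]]
wrist_force: [-1.6, -0.2, 3.1]
gripper_width: 0.706
gripper_force: 30.0
```

It is resting on the bed (the wrist force changed to +3 N). I release, lift, back off along the nest axis, and shut the fingers to use as a pusher.

>>> drive_tool:
  rows:
    - {"tx": 0, "ty": 0, "tz": 0, "ax": 0, "ay": 0, "az": 0, "claw": 7}
    - {"tx": 0, "ty": 0, "tz": 0, "ax": 0, "ay": 0, "az": 0, "claw": 8.7}
    - {"tx": 0, "ty": 0, "tz": 0, "ax": 0, "ay": 0, "az": 0, "claw": 8.7}
    - {"tx": 0, "ty": 0, "tz": 0, "ax": 0, "ay": 0, "az": 0, "claw": 8.7}
    - {"tx": 0, "ty": 0, "tz": 0, "ax": 0, "ay": 0, "az": 0, "claw": 8.7}
    - {"tx": 0, "ty": 0, "tz": -1, "ax": 0, "ay": 0, "az": 0, "claw": 8.7}
    - {"tx": 0, "ty": 0, "tz": -2.5, "ax": 0, "ay": 0, "az": 0, "claw": 8.7}
    - {"tx": 0, "ty": 0, "tz": -2.5, "ax": 0, "ay": 0, "az": 0, "claw": 8.7}
    - {"tx": 0, "ty": 0, "tz": -2, "ax": 0, "ay": 0, "az": 0, "claw": 8.7}
    - {"tx": 0, "ty": 0, "tz": 0, "ax": 0, "ay": 0, "az": 0, "claw": 8.7}

```text
time_s: 9.68
tcp_pos: [0.4984, 0.1899, 0.1017]
ee_rot: [[-0.06, -0.998, 0.009], [-0.998, 0.06, 0.005], [-0.006, -0.008, -1.0]]
wrist_force: [1.7, 0.6, 0.5]
gripper_width: 0.996
gripper_force: 0.0
```

>>> drive_tool:
  rows:
    - {"tx": 0, "ty": 2, "tz": 0, "ax": 0, "ay": 0, "az": 0, "claw": 4}
    - {"tx": 0, "ty": 2.2, "tz": 0, "ax": 0, "ay": 0, "az": 0, "claw": 0}
    - {"tx": 0, "ty": 2, "tz": 0, "ax": 0, "ay": 0, "az": 0, "claw": 0}
    - {"tx": 0, "ty": 0, "tz": 0, "ax": 0, "ay": 0, "az": 0, "claw": 0}
    - {"tx": 0, "ty": 0, "tz": 0, "ax": 0, "ay": 0, "az": 0, "claw": 0}
    - {"tx": 0, "ty": 0, "tz": 0, "ax": 0, "ay": 0, "az": 0, "claw": 0}
    - {"tx": 0, "ty": 0, "tz": 0, "ax": 0, "ay": 0, "az": 0, "claw": 0}
    - {"tx": 0, "ty": 0, "tz": 0, "ax": 0, "ay": 0, "az": 0, "claw": 0}

```text
time_s: 10.35
tcp_pos: [0.4344, 0.1921, 0.0965]
ee_rot: [[-0.062, -0.998, 0.0], [-0.998, 0.062, 0.0], [-0.0, -0.0, -1.0]]
wrist_force: [0.4, -0.8, -1.1]
gripper_width: 0.48
gripper_force: 0.0
```

```bash
python3 - <<'E'
from h import *
s=sense(); print(s['tcp_pos'],s['ee_rot'].round(4).tolist(),s['wrist_force'].round(2),s['gripper_width']*87)
a,d=grab('side','s4'); P=cloud('side',d); hsv=cv2.cvtColor(a,cv2.COLOR_RGB2HSV)
g=(cv2.inRange(hsv,(40,120,20),(75,255,255))>0)&(d>0)&(abs(P[...,1]-.188)<.08)&(abs(P[...,0]-.5)<.08)
q=P[g]; t=q[q[:,2]>.05]; print(len(q),np.median(t,0),q[:,2].max())
cv2.imwrite('pics/c4.png',cv2.resize(a[120:320,180:380],(500,500))[:,:,::-1])
E
```

```text
[0.4344311  0.19206806 0.09649364] [[-0.0615, -0.9981, 0.0002], [-0.9981, 0.0615, 0.0001], [-0.0001, -0.0002, -1.0]] [ 0.38 -0.79 -1.05] 41.753048593361314
562 [0.49433886 0.18328519 0.05392204] 0.059444380505694214
```

View pics/c4.png

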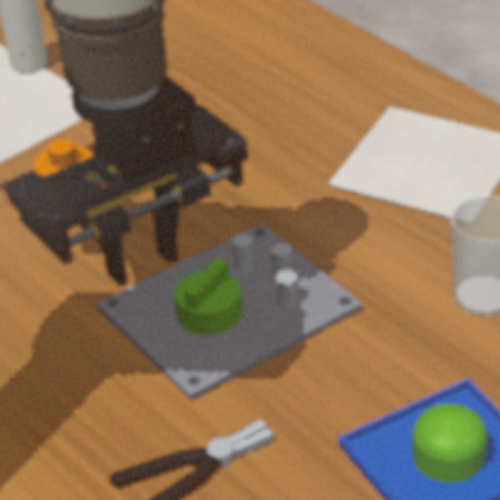

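The blank stands upright on the bed behind the posts. I finish shutting the fingers and lower behind it.

>>> drive_tool:
  rows:
    - {"tx": 0, "ty": 0, "tz": 0, "ax": 0, "ay": 0, "az": 0, "claw": 0}
    - {"tx": 0, "ty": 0, "tz": 0, "ax": 0, "ay": 0, "az": 0, "claw": 0}
    - {"tx": 0, "ty": 0, "tz": 0, "ax": 0, "ay": 0, "az": 0, "claw": 0}
    - {"tx": 0, "ty": 0, "tz": 0, "ax": 0, "ay": 0, "az": 0, "claw": 0}
    - {"tx": 0, "ty": 0, "tz": 2, "ax": 0, "ay": 0, "az": 0, "claw": 0}
    - {"tx": 0, "ty": 0, "tz": 2, "ax": 0, "ay": 0, "az": 0, "claw": 0}
    - {"tx": 0, "ty": 0, "tz": 2, "ax": 0, "ay": 0, "az": 0, "claw": 0}
    - {"tx": 0, "ty": 0, "tz": 1.5, "ax": 0, "ay": 0, "az": 0, "claw": 0}
    - {"tx": 0, "ty": 0, "tz": 0, "ax": 0, "ay": 0, "az": 0, "claw": 0}
    - {"tx": 0, "ty": 0, "tz": 0, "ax": 0, "ay": 0, "az": 0, "claw": 0}

```text
time_s: 11.23
tcp_pos: [0.4336, 0.1917, 0.0212]
ee_rot: [[-0.061, -0.998, -0.001], [-0.998, 0.061, -0.001], [0.001, 0.001, -1.0]]
wrist_force: [0.2, 0.6, 0.2]
gripper_width: 0.008
gripper_force: 0.0
```

>>> drive_tool:
  rows:
    - {"tx": 0, "ty": -0.4, "tz": 0, "ax": 0, "ay": 0, "az": 0, "claw": 0}
    - {"tx": 0, "ty": -0.4, "tz": 0, "ax": 0, "ay": 0, "az": 0, "claw": 0}
    - {"tx": 0, "ty": -0.4, "tz": 0, "ax": 0, "ay": 0, "az": 0, "claw": 0}
    - {"tx": 0, "ty": -0.4, "tz": 0, "ax": 0, "ay": 0, "az": 0, "claw": 0}
    - {"tx": 0, "ty": -0.4, "tz": 0, "ax": 0, "ay": 0, "az": 0, "claw": 0}
    - {"tx": 0, "ty": -0.3, "tz": 0, "ax": 0, "ay": 0, "az": 0, "claw": 0}
    - {"tx": 0, "ty": -0.2, "tz": 0, "ax": 0, "ay": 0, "az": 0, "claw": 0}
    - {"tx": 0, "ty": 0, "tz": 0, "ax": 0, "ay": 0, "az": 0, "claw": 0}

```text
time_s: 11.9
tcp_pos: [0.459, 0.1903, 0.0215]
ee_rot: [[-0.061, -0.998, 0.0], [-0.998, 0.061, -0.0], [0.0, -0.0, -1.0]]
wrist_force: [-0.0, -1.2, -0.2]
gripper_width: 0.006
gripper_force: 0.1
```

>>> drive_tool:
  rows:
    - {"tx": 0, "ty": -0.25, "tz": 0, "ax": 0, "ay": 0, "az": 0, "claw": 0}
    - {"tx": 0, "ty": -0.25, "tz": 0, "ax": 0, "ay": 0, "az": 0, "claw": 0}
    - {"tx": 0, "ty": -0.25, "tz": 0, "ax": 0, "ay": 0, "az": 0, "claw": 0}
    - {"tx": 0, "ty": -0.25, "tz": 0, "ax": 0, "ay": 0, "az": 0, "claw": 0}
    - {"tx": 0, "ty": -0.25, "tz": 0, "ax": 0, "ay": 0, "az": 0, "claw": 0}
    - {"tx": 0, "ty": -0.25, "tz": 0, "ax": 0, "ay": 0, "az": 0, "claw": 0}
    - {"tx": 0, "ty": -0.25, "tz": 0, "ax": 0, "ay": 0, "az": 0, "claw": 0}
    - {"tx": 0, "ty": -0.25, "tz": 0, "ax": 0, "ay": 0, "az": 0, "claw": 0}
    - {"tx": 0, "ty": -0.2, "tz": 0, "ax": 0, "ay": 0, "az": 0, "claw": 0}
    - {"tx": 0, "ty": 0, "tz": 0, "ax": 0, "ay": 0, "az": 0, "claw": 0}

```text
time_s: 12.73
tcp_pos: [0.4812, 0.1892, 0.0216]
ee_rot: [[-0.061, -0.998, 0.001], [-0.998, 0.061, 0.0], [-0.0, -0.001, -1.0]]
wrist_force: [0.1, 0.6, 1.1]
gripper_width: 0.007
gripper_force: 0.0
```

```bash
cat > k.py <<'E'
from h import *
import sys
s=sense(); print(s['tcp_pos'],s['wrist_force'].round(2))
for n in sys.argv[2:]:
    a,d=grab(n,n+sys.argv[1]); P=cloud(n,d); hsv=cv2.cvtColor(a,cv2.COLOR_RGB2HSV)
    g=(cv2.inRange(hsv,(40,120,20),(75,255,255))>0)&(d>0)&(abs(P[...,1]-.188)<.08)&(abs(P[...,0]-.5)<.1)
    q=P[g]; t=q[q[:,2]>.05]; r=cv2.minAreaRect((t[:,:2]*1000).astype(np.float32)); print(n,len(q),len(t),'ridge',np.median(t,0).round(4),np.round(r[0],1),np.round(r[1],1))
    t=q[(q[:,2]>.034)&(q[:,2]<.043)]; print('drum',np.round(cv2.minEnclosingCircle((t[:,:2]*1000).astype(np.float32))[0],1))
a=np.load('side'+sys.argv[1]+'.npz')['im']
cv2.imwrite(f'pics/k{sys.argv[1]}.png',cv2.resize(a[180:280,210:340],(780,600),interpolation=2)[:,:,::-1])
E
python3 k.py 5 side
```

```text
[0.4812495  0.18920445 0.02157422] [0.12 0.62 1.07]
side 489 108 ridge [0.5136 0.1794 0.0543] [512.5 174.3] [76.1 32.6]
drum [521.8 181.3]
```

View pics/k5.png

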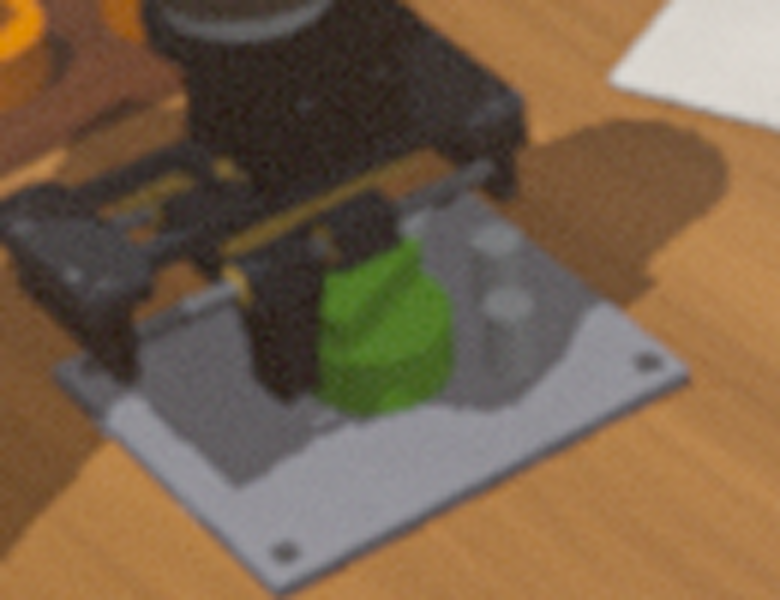

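The shut fingers are behind the drum, about 20 mm still to go, and the blank is upright and close to the axis. I continue slowly, watching the force.

>>> drive_tool:
  rows:
    - {"tx": 0.03, "ty": -0.2, "tz": 0, "ax": 0, "ay": 0, "az": 0, "claw": 0}
    - {"tx": 0.03, "ty": -0.2, "tz": 0, "ax": 0, "ay": 0, "az": 0, "claw": 0}
    - {"tx": 0.03, "ty": -0.2, "tz": 0, "ax": 0, "ay": 0, "az": 0, "claw": 0}
    - {"tx": 0.03, "ty": -0.2, "tz": 0, "ax": 0, "ay": 0, "az": 0, "claw": 0}
    - {"tx": 0.03, "ty": -0.15, "tz": 0, "ax": 0, "ay": 0, "az": 0, "claw": 0}
    - {"tx": 0, "ty": -0.1, "tz": 0, "ax": 0, "ay": 0, "az": 0, "claw": 0}
    - {"tx": 0, "ty": 0, "tz": 0, "ax": 0, "ay": 0, "az": 0, "claw": 0}
    - {"tx": 0, "ty": 0, "tz": 0, "ax": 0, "ay": 0, "az": 0, "claw": 0}

```text
time_s: 13.45
tcp_pos: [0.4914, 0.187, 0.0216]
ee_rot: [[-0.061, -0.998, 0.001], [-0.998, 0.061, 0.0], [-0.0, -0.001, -1.0]]
wrist_force: [0.0, -0.2, 0.3]
gripper_width: 0.004
gripper_force: 0.0
```

>>> drive_tool:
  rows:
    - {"tx": 0, "ty": -0.1, "tz": 0, "ax": 0, "ay": 0, "az": 0, "claw": 0}
    - {"tx": 0, "ty": -0.1, "tz": 0, "ax": 0, "ay": 0, "az": 0, "claw": 0}
    - {"tx": 0, "ty": 0, "tz": 0, "ax": 0, "ay": 0, "az": 0, "claw": 0}
    - {"tx": 0, "ty": 0, "tz": 0, "ax": 0, "ay": 0, "az": 0, "claw": 0}

```text
time_s: 13.78
tcp_pos: [0.4931, 0.1868, 0.0216]
ee_rot: [[-0.061, -0.998, 0.0], [-0.998, 0.061, 0.0], [-0.0, -0.0, -1.0]]
wrist_force: [0.4, 0.3, -0.4]
gripper_width: 0.008
gripper_force: 0.3
```

```bash
python3 k.py 6 side
```

```text
[0.49313133 0.18684851 0.02155158] [ 0.43  0.28 -0.36]
side 465 102 ridge [0.5249 0.1776 0.0543] [525.8 173.8] [67.9 32.5]
drum [533.7 179.8]
```

>>> drive_tool:
  rows:
    - {"tx": 0, "ty": -0.1, "tz": 0, "ax": 0, "ay": 0, "az": 0, "claw": 0}
    - {"tx": 0, "ty": -0.1, "tz": 0, "ax": 0, "ay": 0, "az": 0, "claw": 0}
    - {"tx": 0, "ty": -0.1, "tz": 0, "ax": 0, "ay": 0, "az": 0, "claw": 0}
    - {"tx": 0, "ty": 0, "tz": 0, "ax": 0, "ay": 0, "az": 0, "claw": 0}
    - {"tx": 0, "ty": 0, "tz": 0, "ax": 0, "ay": 0, "az": 0, "claw": 0}

```text
time_s: 14.25
tcp_pos: [0.4963, 0.1867, 0.0215]
ee_rot: [[-0.061, -0.998, 0.0], [-0.998, 0.061, 0.0], [-0.0, -0.0, -1.0]]
wrist_force: [0.2, -0.7, -0.1]
gripper_width: 0.009
gripper_force: 0.1
```

>>> drive_tool:
  rows:
    - {"tx": 0, "ty": -0.1, "tz": 0, "ax": 0, "ay": 0, "az": 0, "claw": 0}
    - {"tx": 0, "ty": -0.1, "tz": 0, "ax": 0, "ay": 0, "az": 0, "claw": 0}
    - {"tx": 0, "ty": 0, "tz": 0, "ax": 0, "ay": 0, "az": 0, "claw": 0}
    - {"tx": 0, "ty": 0, "tz": 0, "ax": 0, "ay": 0, "az": 0, "claw": 0}

```text
time_s: 14.58
tcp_pos: [0.4975, 0.1865, 0.0215]
ee_rot: [[-0.061, -0.998, -0.001], [-0.998, 0.061, -0.0], [0.0, 0.001, -1.0]]
wrist_force: [-3.9, 2.0, 1.7]
gripper_width: 0.003
gripper_force: 2.0
```

>>> drive_tool:
  rows:
    - {"tx": 0, "ty": -0.1, "tz": 0, "ax": 0, "ay": 0, "az": 0, "claw": 0}
    - {"tx": 0, "ty": 0, "tz": 0, "ax": 0, "ay": 0, "az": 0, "claw": 0}
    - {"tx": 0, "ty": 0, "tz": 0, "ax": 0, "ay": 0, "az": 0, "claw": 0}

```text
time_s: 14.83
tcp_pos: [0.4976, 0.1864, 0.0215]
ee_rot: [[-0.061, -0.998, -0.003], [-0.998, 0.061, -0.001], [0.001, 0.003, -1.0]]
wrist_force: [-7.5, 2.5, 4.4]
gripper_width: 0.012
gripper_force: 3.7
```

>>> drive_tool:
  rows:
    - {"tx": 0, "ty": -0.1, "tz": 0, "ax": 0, "ay": 0, "az": 0, "claw": 0}
    - {"tx": 0, "ty": 0, "tz": 0, "ax": 0, "ay": 0, "az": 0, "claw": 0}
    - {"tx": 0, "ty": 0, "tz": 0, "ax": 0, "ay": 0, "az": 0, "claw": 0}

```text
time_s: 15.08
tcp_pos: [0.4976, 0.1863, 0.0214]
ee_rot: [[-0.061, -0.998, -0.004], [-0.998, 0.061, -0.001], [0.001, 0.004, -1.0]]
wrist_force: [-10.6, 4.2, 5.0]
gripper_width: 0.009
gripper_force: 5.2
```

>>> drive_tool:
  rows:
    - {"tx": 0, "ty": -0.1, "tz": 0, "ax": 0, "ay": 0, "az": 0, "claw": 0}
    - {"tx": 0, "ty": 0, "tz": 0, "ax": 0, "ay": 0, "az": 0, "claw": 0}
    - {"tx": 0, "ty": 0, "tz": 0, "ax": 0, "ay": 0, "az": 0, "claw": 0}

```text
time_s: 15.33
tcp_pos: [0.4976, 0.1862, 0.0214]
ee_rot: [[-0.062, -0.998, -0.006], [-0.998, 0.062, -0.002], [0.002, 0.006, -1.0]]
wrist_force: [-13.3, 6.4, 8.2]
gripper_width: 0.005
gripper_force: 6.8
```

```bash
python3 k.py 7 side
```

```text
[0.49763411 0.18621964 0.02141819] [-13.28   6.37   8.19]
side 455 97 ridge [0.5265 0.176  0.0543] [529.4 172.4] [69.9 32. ]
drum [536.5 180.1]
```

View pics/k7.png

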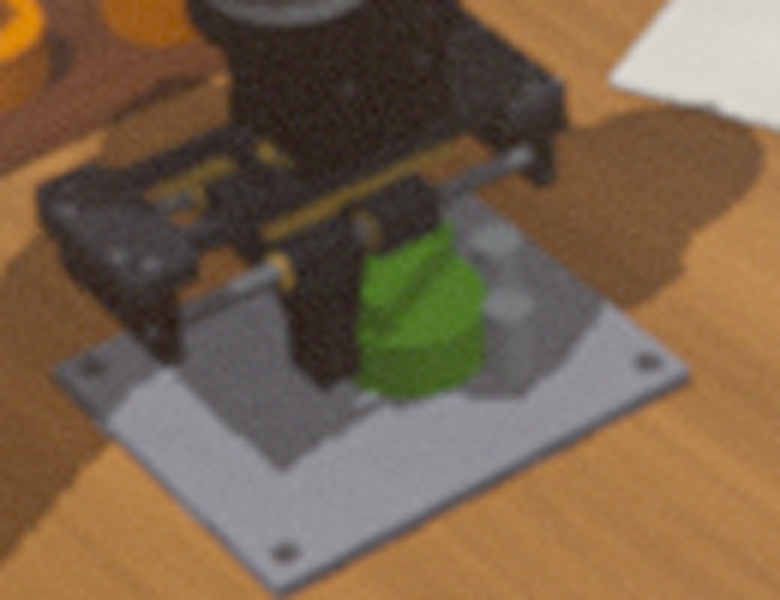

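It holds at 13 N, but the +y reaction suggests it leans on the right-hand side post alone. I back off and measure unobstructed.

>>> drive_tool:
  rows:
    - {"tx": 0, "ty": 0.5, "tz": 0, "ax": 0, "ay": 0, "az": 0, "claw": 0}
    - {"tx": 0, "ty": 1.5, "tz": 0, "ax": 0, "ay": 0, "az": 0, "claw": 0}
    - {"tx": 0, "ty": 2, "tz": -1, "ax": 0, "ay": 0, "az": 0, "claw": 0}
    - {"tx": 0, "ty": 1, "tz": -3, "ax": 0, "ay": 0, "az": 0, "claw": 0}
    - {"tx": -2, "ty": 1, "tz": -3, "ax": 0, "ay": 0, "az": 0, "claw": 0}
    - {"tx": -4, "ty": 0, "tz": 0, "ax": 0, "ay": 0, "az": 0, "claw": 0}
    - {"tx": -4, "ty": 0, "tz": 0, "ax": 0, "ay": 0, "az": 0, "claw": 0}
    - {"tx": -4, "ty": 0, "tz": 0, "ax": 0, "ay": 0, "az": 0, "claw": 0}
    - {"tx": -4, "ty": 0, "tz": 0, "ax": 0, "ay": 0, "az": 0, "claw": 0}
    - {"tx": 0, "ty": 0, "tz": 0, "ax": 0, "ay": 0, "az": 0, "claw": 0}

```text
time_s: 16.22
tcp_pos: [0.4544, 0.3771, 0.0922]
ee_rot: [[-0.055, -0.998, 0.006], [-0.998, 0.055, 0.006], [-0.006, -0.006, -1.0]]
wrist_force: [0.9, 0.1, 0.7]
gripper_width: 0.013
gripper_force: 0.0
```

```bash
python3 k.py 8 side top; python3 - <<'E'
from h import *
a=np.load('side8.npz')['im'];b=np.load('top8.npz')['im']
cv2.imwrite('pics/m8.png',np.hstack([cv2.resize(a[180:270,220:340],(400,300),interpolation=2),cv2.resize(b[210:315,225:345],(400,300),interpolation=2)])[:,:,::-1])
E
```

```text
[0.45437413 0.37711723 0.09216997] [0.95 0.1  0.67]
side 522 101 ridge [0.5351 0.1798 0.0538] [537.8 181. ] [59.3 13.7]
drum [539.9 182.6]
top 487 125 ridge [0.5376 0.1842 0.0549] [536.9 183.7] [54.9 13. ]
drum [537.3 183.7]
```

View pics/m8.png

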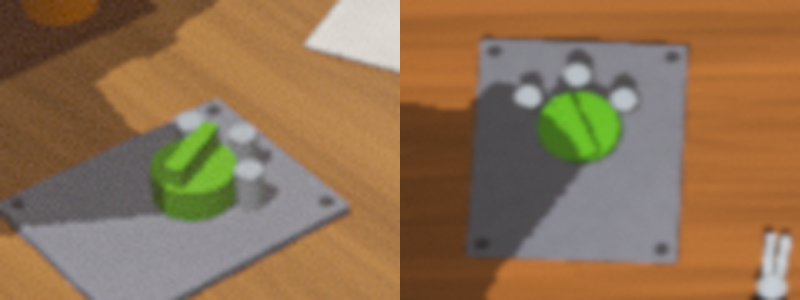

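In the top view the blank is at (537.2, 183.7) mm and home is at about (541, 186.4). It is touching only the right-hand post, 4 mm short and 2.7 mm to the right. I turn the pusher 30° and push along the tangent to that post, at about +26.5°.

>>> drive_tool:
  rows:
    - {"tx": 0, "ty": 0, "tz": 0, "ax": 0, "ay": 0, "az": -0.105, "claw": 0}
    - {"tx": 0, "ty": 0, "tz": 0, "ax": 0, "ay": 0, "az": -0.105, "claw": 0}
    - {"tx": 0, "ty": 0, "tz": 0, "ax": 0, "ay": 0, "az": -0.105, "claw": 0}
    - {"tx": 0, "ty": 0, "tz": 0, "ax": 0, "ay": 0, "az": -0.105, "claw": 0}
    - {"tx": 0, "ty": 0, "tz": 0, "ax": 0, "ay": 0, "az": -0.105, "claw": 0}
    - {"tx": 3.5, "ty": 1.2, "tz": 0, "ax": 0, "ay": 0, "az": 0, "claw": 0}
    - {"tx": 3.5, "ty": 1.2, "tz": 0, "ax": 0, "ay": 0, "az": 0, "claw": 0}
    - {"tx": 3.5, "ty": 1.2, "tz": 0, "ax": 0, "ay": 0, "az": 0, "claw": 0}
    - {"tx": 3.5, "ty": 1.2, "tz": 0, "ax": 0, "ay": 0, "az": 0, "claw": 0}
    - {"tx": 3.5, "ty": 1.2, "tz": 0, "ax": 0, "ay": 0, "az": 0, "claw": 0}

```text
time_s: 17.15
tcp_pos: [0.4764, 0.1832, 0.0917]
ee_rot: [[0.447, -0.895, 0.0], [-0.895, -0.447, -0.0], [0.0, -0.0, -1.0]]
wrist_force: [-0.5, -1.6, 0.0]
gripper_width: 0.005
gripper_force: 0.0
```

>>> drive_tool:
  rows:
    - {"tx": 3.0, "ty": 1.2, "tz": 0, "ax": 0, "ay": 0, "az": 0, "claw": 0}
    - {"tx": 0, "ty": 0, "tz": 0, "ax": 0, "ay": 0, "az": 0, "claw": 0}
    - {"tx": 0, "ty": 0, "tz": 0, "ax": 0, "ay": 0, "az": 0, "claw": 0}
    - {"tx": 0, "ty": 0, "tz": 0, "ax": 0, "ay": 0, "az": 0, "claw": 0}

```text
time_s: 17.48
tcp_pos: [0.4797, 0.1532, 0.0919]
ee_rot: [[0.446, -0.895, 0.001], [-0.895, -0.446, 0.0], [0.0, -0.001, -1.0]]
wrist_force: [0.1, -0.1, -0.6]
gripper_width: 0.009
gripper_force: 0.0
```

>>> drive_tool:
  rows:
    - {"tx": -0.15, "ty": 0, "tz": 2, "ax": 0, "ay": 0, "az": 0, "claw": 0}
    - {"tx": 0, "ty": 0, "tz": 2.5, "ax": 0, "ay": 0, "az": 0, "claw": 0}
    - {"tx": 0, "ty": 0, "tz": 2, "ax": 0, "ay": 0, "az": 0, "claw": 0}
    - {"tx": 0, "ty": 0, "tz": 0.5, "ax": 0, "ay": 0, "az": 0, "claw": 0}
    - {"tx": 0, "ty": -0.5, "tz": 0, "ax": 0, "ay": 0, "az": 0, "claw": 0}
    - {"tx": 0, "ty": -0.5, "tz": 0, "ax": 0, "ay": 0, "az": 0, "claw": 0}
    - {"tx": 0, "ty": -0.4, "tz": 0, "ax": 0, "ay": 0, "az": 0, "claw": 0}
    - {"tx": 0, "ty": -0.2, "tz": 0, "ax": 0, "ay": 0, "az": 0, "claw": 0}
    - {"tx": 0, "ty": 0, "tz": 0, "ax": 0, "ay": 0, "az": 0, "claw": 0}
    - {"tx": 0, "ty": 0, "tz": 0, "ax": 0, "ay": 0, "az": 0, "claw": 0}

```text
time_s: 18.32
tcp_pos: [0.4935, 0.1629, 0.0222]
ee_rot: [[0.448, -0.894, 0.001], [-0.894, -0.448, 0.001], [-0.0, -0.001, -1.0]]
wrist_force: [-0.7, -0.2, -1.1]
gripper_width: 0.006
gripper_force: 0.0
```

>>> drive_tool:
  rows:
    - {"tx": 0, "ty": -0.1, "tz": 0, "ax": 0, "ay": 0, "az": 0, "claw": 0}
    - {"tx": 0, "ty": -0.1, "tz": 0, "ax": 0, "ay": 0, "az": 0, "claw": 0}
    - {"tx": 0, "ty": -0.1, "tz": 0, "ax": 0, "ay": 0, "az": 0, "claw": 0}
    - {"tx": 0, "ty": 0, "tz": 0, "ax": 0, "ay": 0, "az": 0, "claw": 0}
    - {"tx": 0, "ty": 0, "tz": 0, "ax": 0, "ay": 0, "az": 0, "claw": 0}

```text
time_s: 18.73
tcp_pos: [0.4958, 0.1639, 0.0216]
ee_rot: [[0.447, -0.894, -0.0], [-0.894, -0.447, -0.0], [-0.0, 0.0, -1.0]]
wrist_force: [-0.6, 0.3, 0.4]
gripper_width: 0.001
gripper_force: 0.0
```

>>> drive_tool:
  rows:
    - {"tx": 0, "ty": -0.1, "tz": 0, "ax": 0, "ay": 0, "az": 0, "claw": 0}
    - {"tx": 0, "ty": -0.1, "tz": 0, "ax": 0, "ay": 0, "az": 0, "claw": 0}
    - {"tx": 0, "ty": 0, "tz": 0, "ax": 0, "ay": 0, "az": 0, "claw": 0}
    - {"tx": 0, "ty": 0, "tz": 0, "ax": 0, "ay": 0, "az": 0, "claw": 0}

```text
time_s: 19.07
tcp_pos: [0.4976, 0.1649, 0.0215]
ee_rot: [[0.448, -0.894, -0.0], [-0.894, -0.448, -0.0], [0.0, 0.0, -1.0]]
wrist_force: [-1.0, -0.1, -0.4]
gripper_width: 0.011
gripper_force: 0.0
```

>>> drive_tool:
  rows:
    - {"tx": 0, "ty": -0.1, "tz": 0, "ax": 0, "ay": 0, "az": 0, "claw": 0}
    - {"tx": 0, "ty": -0.1, "tz": 0, "ax": 0, "ay": 0, "az": 0, "claw": 0}
    - {"tx": 0, "ty": 0, "tz": 0, "ax": 0, "ay": 0, "az": 0, "claw": 0}
    - {"tx": 0, "ty": 0, "tz": 0, "ax": 0, "ay": 0, "az": 0, "claw": 0}

```text
time_s: 19.4
tcp_pos: [0.4994, 0.1658, 0.0215]
ee_rot: [[0.448, -0.894, -0.0], [-0.894, -0.448, -0.0], [0.0, 0.0, -1.0]]
wrist_force: [-1.0, -0.7, -0.2]
gripper_width: 0.01
gripper_force: 0.0
```

>>> drive_tool:
  rows:
    - {"tx": 0, "ty": -0.1, "tz": 0, "ax": 0, "ay": 0, "az": 0, "claw": 0}
    - {"tx": 0, "ty": -0.1, "tz": 0, "ax": 0, "ay": 0, "az": 0, "claw": 0}
    - {"tx": 0, "ty": -0.1, "tz": 0, "ax": 0, "ay": 0, "az": 0, "claw": 0}
    - {"tx": 0, "ty": 0, "tz": 0, "ax": 0, "ay": 0, "az": 0, "claw": 0}
    - {"tx": 0, "ty": 0, "tz": 0, "ax": 0, "ay": 0, "az": 0, "claw": 0}

```text
time_s: 19.82
tcp_pos: [0.5016, 0.1668, 0.0214]
ee_rot: [[0.447, -0.894, -0.001], [-0.894, -0.447, -0.0], [0.0, 0.001, -1.0]]
wrist_force: [-1.7, 0.1, 0.5]
gripper_width: 0.006
gripper_force: 0.8
```

>>> drive_tool:
  rows:
    - {"tx": 0, "ty": -0.1, "tz": 0, "ax": 0, "ay": 0, "az": 0, "claw": 0}
    - {"tx": 0, "ty": -0.1, "tz": 0, "ax": 0, "ay": 0, "az": 0, "claw": 0}
    - {"tx": 0, "ty": 0, "tz": 0, "ax": 0, "ay": 0, "az": 0, "claw": 0}
    - {"tx": 0, "ty": 0, "tz": 0, "ax": 0, "ay": 0, "az": 0, "claw": 0}

```text
time_s: 20.15
tcp_pos: [0.5041, 0.1681, 0.0216]
ee_rot: [[0.448, -0.894, 0.001], [-0.894, -0.448, 0.0], [-0.0, -0.001, -1.0]]
wrist_force: [-0.2, -0.4, 0.7]
gripper_width: 0.008
gripper_force: 0.3
```

>>> drive_tool:
  rows:
    - {"tx": 0, "ty": -0.1, "tz": 0, "ax": 0, "ay": 0, "az": 0, "claw": 0}
    - {"tx": 0, "ty": -0.1, "tz": 0, "ax": 0, "ay": 0, "az": 0, "claw": 0}
    - {"tx": 0, "ty": 0, "tz": 0, "ax": 0, "ay": 0, "az": 0, "claw": 0}
    - {"tx": 0, "ty": 0, "tz": 0, "ax": 0, "ay": 0, "az": 0, "claw": 0}

```text
time_s: 20.48
tcp_pos: [0.5054, 0.1687, 0.0215]
ee_rot: [[0.447, -0.894, -0.0], [-0.894, -0.447, -0.0], [0.0, 0.001, -1.0]]
wrist_force: [-1.5, -1.4, -0.0]
gripper_width: 0.006
gripper_force: 0.8
```

>>> drive_tool:
  rows:
    - {"tx": 0, "ty": -0.1, "tz": 0, "ax": 0, "ay": 0, "az": 0, "claw": 0}
    - {"tx": 0, "ty": 0, "tz": 0, "ax": 0, "ay": 0, "az": 0, "claw": 0}
    - {"tx": 0, "ty": 0, "tz": 0, "ax": 0, "ay": 0, "az": 0, "claw": 0}

```text
time_s: 20.73
tcp_pos: [0.5056, 0.1687, 0.0213]
ee_rot: [[0.447, -0.894, -0.002], [-0.894, -0.447, -0.001], [0.0, 0.002, -1.0]]
wrist_force: [-4.2, -1.9, 2.0]
gripper_width: 0.003
gripper_force: 2.4
```

>>> drive_tool:
  rows:
    - {"tx": 0, "ty": -0.1, "tz": 0, "ax": 0, "ay": 0, "az": 0, "claw": 0}
    - {"tx": 0, "ty": 0, "tz": 0, "ax": 0, "ay": 0, "az": 0, "claw": 0}
    - {"tx": 0, "ty": 0, "tz": 0, "ax": 0, "ay": 0, "az": 0, "claw": 0}

```text
time_s: 20.98
tcp_pos: [0.5056, 0.1687, 0.0213]
ee_rot: [[0.447, -0.895, -0.004], [-0.895, -0.447, -0.002], [0.0, 0.004, -1.0]]
wrist_force: [-6.1, -1.5, 4.6]
gripper_width: 0.003
gripper_force: 3.6
```

>>> drive_tool:
  rows:
    - {"tx": 0, "ty": -0.1, "tz": 0, "ax": 0, "ay": 0, "az": 0, "claw": 0}
    - {"tx": 0, "ty": 0, "tz": 0, "ax": 0, "ay": 0, "az": 0, "claw": 0}
    - {"tx": 0, "ty": 0, "tz": 0, "ax": 0, "ay": 0, "az": 0, "claw": 0}

```text
time_s: 21.23
tcp_pos: [0.5056, 0.1687, 0.0213]
ee_rot: [[0.447, -0.895, -0.006], [-0.895, -0.447, -0.003], [0.0, 0.006, -1.0]]
wrist_force: [-8.6, -2.0, 6.6]
gripper_width: 0.006
gripper_force: 4.7
```

It now stops firmly, with the reaction mostly along -x from the middle post. I retreat and check.

>>> drive_tool:
  rows:
    - {"tx": 0, "ty": 0.4, "tz": 0, "ax": 0, "ay": 0, "az": 0, "claw": 0}
    - {"tx": 0, "ty": 1.5, "tz": 0, "ax": 0, "ay": 0, "az": 0, "claw": 0}
    - {"tx": 0, "ty": 2, "tz": -1, "ax": 0, "ay": 0, "az": 0, "claw": 0}
    - {"tx": 0, "ty": 1, "tz": -3, "ax": 0, "ay": 0, "az": 0, "claw": 0}
    - {"tx": -2, "ty": 0, "tz": -3, "ax": 0, "ay": 0, "az": 0, "claw": 0}
    - {"tx": -4, "ty": 0, "tz": 0, "ax": 0, "ay": 0, "az": 0, "claw": 0}
    - {"tx": -4, "ty": 0, "tz": 0, "ax": 0, "ay": 0, "az": 0, "claw": 0}
    - {"tx": -4, "ty": 0, "tz": 0, "ax": 0, "ay": 0, "az": 0, "claw": 0}
    - {"tx": -4, "ty": -1, "tz": 0, "ax": 0, "ay": 0, "az": 0, "claw": 0}
    - {"tx": -3, "ty": 0, "tz": 0, "ax": 0, "ay": 0, "az": 0, "claw": 0}

```text
time_s: 22.07
tcp_pos: [0.3804, 0.3458, 0.0929]
ee_rot: [[0.45, -0.893, 0.005], [-0.893, -0.45, 0.006], [-0.003, -0.007, -1.0]]
wrist_force: [-0.2, 0.6, 0.7]
gripper_width: 0.008
gripper_force: 0.0
```

```bash
python3 k.py 9 side top; python3 - <<'E'
from h import *
f=np.load('top9.npz');im,d=f['im'],f['d'];P=cloud('top',d);hsv=cv2.cvtColor(im,cv2.COLOR_RGB2HSV)
z=P[...,2]; po=(d>0)&(abs(P[...,0]-.5)<.13)&(abs(P[...,1]-.18)<.1)&(hsv[...,1]<90)&(z>.035)&(z<.047)
k,l,s,c=cv2.connectedComponentsWithStats(po.astype(np.uint8))
for i in range(1,k):
    if s[i,4]>15: print('post',np.round(cv2.minEnclosingCircle((P[l==i][:,:2]*1000).astype(np.float32)),1) if 0 else np.round(cv2.minEnclosingCircle((P[l==i][:,:2]*1000).astype(np.float32))[0],1),P[l==i].mean(0).round(4))
E
```

```text
[0.38040847 0.34580237 0.09285908] [-0.2   0.55  0.71]
side 508 98 ridge [0.5418 0.1834 0.0539] [540.8 183. ] [57.9 15.3]
drum [542.  184.3]
top 483 127 ridge [0.5404 0.1866 0.0552] [541.5 186.3] [56.4 12.9]
drum [541.2 186.6]
post [581.7 183.7] [0.5817 0.184  0.0412]
post [564.1 220.7] [0.564  0.2204 0.0408]
post [559.3 149.8] [0.5594 0.1499 0.0413]
```

The drum centre is 40.6, 41.1 and 41.0 mm from the three posts (41 expected), so it is home, upright and released.

```bash
python3 -c "
from station import *
print(finish_job())"
```

```text
the job is handed in; nothing more can be done
None
```

The green ridge blank is upright on the nest bed, touching all three posts and released, measured within about 0.5 mm of home. The job is handed in, but `finish_job()` returned no verdict.

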